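# Change the batch in the brush-block glue press

### The arm

A 6-joint arm with a two-finger parallel gripper is mounted at the origin on the work surface. World frame = base frame: x ahead of the robot, y to its left, z up, the work surface at z = 0. Lengths are in m, angles in degrees, forces in N, time in s.
With the tool pointing down it reaches from about 0.275 to 0.775 m from the base axis. Payload 14.6 kg.
Tool frame: the origin (TCP) lies midway between the tips of the shut fingers; the grasp point (between the pads) lies env.pinch_z behind it (env.pinch_z is the distance from the TCP to the grasp point, in m); z points along the fingers, y is the line along which they close (so a half turn about z gives the same grasp; the last joint's range is limited). The gripper opens to 85 mm and grips with 20 to 120 N. Pads are 22 mm wide; open, the fingers measure 114 mm over their backs; the gripper's body (76 mm by 85 mm) begins 54 mm behind the grasp point. The pads swing forward as they close: fully open they stand 13 mm farther back than shut.
Start: joints at [68.337, 15.075, -2.767, 72.158, 0, 81.102], TCP at [0.116, 0.512, 0.231] pointing down, gripper open.
Joint ranges: [-151.79, 151.79], [-50.71, 97.33], [-67.44, 78.34], [-121.81, 120.89], [-77.56, 73.72], [-180, 180]. Speed limits (degrees/s): [108.29, 108.29, 147.25, 159.86, 180, 180].

### API

Orientations are given as [roll, pitch, yaw] about the fixed x, y, z axes, in that order (R = Rz(yaw) Ry(pitch) Rx(roll)).
In Python, from workcell import env, cams gives the robot as it stands. The module is installed in compiled form; this text tells all that it offers.
- The arm moves only by the tool play_rows, never from a script. Its argument "plan" is a list of rows, each a list of 7 numbers: the turn, a rotation vector about the tool's x, y, z in units of 8 degrees (1.0 is 8 degrees), then the shift along the tool's x, y, z in units of 0.06 m (1.0 is 0.06 m), then the closure, from 0 (fully open) to 1 (shut). In form: [[ax, ay, az, dx, dy, dz, grip], ...]. A call has 1 to 8 rows; each row shifts and turns the commanded pose from where the row before left it, along the tool's axes as they then stand; what a row does not reach is not made up. A row lasts 1/8 s, in which the tool goes at most 62.5 mm and 10.7 degrees, less where a joint would pass 70% of its speed; a pose out of reach is approached as far as the arm can. A call with a number of a shift or a turn outside -1 to 1 is refused whole. A call with a gripper value outside its range is refused whole. The fingers move at their own pace and stop on an object; "newtons" is the grip in N (left out, the last holds). Time passes only in rows, so rows that do not move let the fingers close. It gives the time, the measured TCP pose, the force, the opening and the grip force at its end, in the units of the state.
- env.state(): the state, without advancing time (a new reading comes with each control period).
- cams.capture(name): name is "scene" or "side" or "wrist"; returns a dict with "frame" (420x560x3 uint8, red, green, blue), "z_map" (420x560 float32, m along the optical axis (not along the pixel's ray), 0 where there is no reading), "fx", "fy", "cx", "cy" (pixels), "pose" (4x4, takes a point from camera to world coordinates); the wrist camera has in their place "T_tool_cam" (4x4, takes a point from camera to tool coordinates, whose origin is the TCP and whose axes are the flange's). Camera axes: x right, y down, z forward; pixel columns grow to the right and rows downward; lengths in m; the calibration is good to about 2 mm. A picture is of the moment at which its call begins: read the wrist's pose just before it.
- env.sign_off(): hands the job in; it is judged then, once.
The state is a dict: "clock": time; "joints": joint angles; "joint_velocities": joint speeds; "joint_torque": joint torques, N m; "eef_pos": TCP position; "tcp_rot": TCP orientation; "wrist_force": force on the tool from outside, world axes, zero at the start; "moment": the same for the moment, N m; "grip_width": opening from 0.0 (shut) to 1.0 (fully open); "grip_force": force on a finger pad.
Only numpy, scipy, OpenCV 4.12 (cv2) and the standard library are available. Lean on these libraries where they do the work, as an engineer would, in place of code of your own. Each camera call takes 0.05 s, during which the arm holds its last target. There are 200 camera calls.

### The job

The glue in the brush-block press has set: swing the blue clamping frame up, take out all the dark cured blocks and lay them flat on the floor of the grey tray, then seat every pale, freshly glued block flat and square in a nest of its own, holes up (any nest will do), and swing the frame back down until its bar lies on them. The pale wood is soft, so grip those blocks only lightly, and leave the other things on the bench where they are.

Things in the scene. Friction and masses are not known exactly. Their poses are not given: they have to be found in the camera images.
- press: glue-up press: light plywood base plate 220 x 300 x 18 mm with three nests side by side, a blue clamping frame hinged along its far edge. Origin: under the centre of the middle nest, on the bench; x points away from the handle side towards the hinge, y along the row of nests. The plate reaches from x = -75 to +145 mm.
- frame (a joint): angle of the blue clamping frame (rad): 0 = closed, its rubber-faced bar on the seated blocks (to within 0.01; -0.03 with the press empty); grows as the front swings up, stop at 1.9 (leaning back). A friction hinge holds it at any angle: about 6 N at the handle raises it, 2 N lowers it. Side arms at press y = +-135 mm, bar over the nests' middles. Past 1.2 it is out of the way.
- frame_handle (a point): middle of the black round handle bar of the clamping frame, 20 mm in diameter, 200 mm long along press y; nothing within 100 mm of its middle to either side; 60 mm above the bench when closed, clear of the base plate's front edge. Turns with the frame.
- frame_hinge (a point): middle of the frame's hinge axis (parallel to press y), 52 mm above the bench; the handle lies 235 mm from it towards -x of the press and 8 mm higher when closed.
- tray: grey plastic tray, 300 (x) x 160 (y) x 35 mm high, walls and floor 4 mm; fixed. Origin: centre of its underside.
- tray_in (a point): centre of the tray's inner floor, axes as the tray; the floor measures 292 x 152 mm.
- mat: green cutting mat, 345 x 160 x 3 mm, fixed to the bench, on which the fresh blocks start. Origin: centre of its underside.
- glue: white glue bottle with an orange cap, 52 mm across, 110 mm tall; bystander. Origin: centre of its underside.
- spool: yellow thread spool, 44 mm across, 50 mm tall, standing; bystander. Origin: centre of its underside.
- pliers: pliers with red handles, about 155 mm long, lying flat; bystander. Origin near the pivot.
- mallet: wooden mallet, head 45 x 100 x 50 mm, handle 200 mm, lying; bystander. Origin under the head.
- nest0 (a point): centre of the floor of nest 0 (press y = -90 mm), 18 mm above the bench, axes as the press. The nest holds one block lying along press x: four white 45-degree corner walls face the block's round ends with 1.5 mm clearance, 8 mm upright, then flared outwards to 14 mm above the floor; its long sides are open for fingers (press x = +-30 mm).
- cured0: Dark walnut, cured, 60 g; starts in a nest under the closed frame (None when absent). Round-ended brush block 100 x 42 x 22 mm, straight sides 58 mm long, small black holes in its top. Origin: centre of its underside; x along its length, z up.
- fresh0: Pale paulownia, freshly glued, about 40 g; starts on the green mat (None when absent). Soft: dents if a finger presses it with more than 40 N. Round-ended brush block 100 x 42 x 22 mm, straight sides 58 mm long, small black holes in its top. Origin: centre of its underside; x along its length, z up.
- nest1 (a point): centre of the floor of nest 1 (press y = 0 mm), 18 mm above the bench, axes as the press. The nest holds one block lying along press x: four white 45-degree corner walls face the block's round ends with 1.5 mm clearance, 8 mm upright, then flared outwards to 14 mm above the floor; its long sides are open for fingers (press x = +-30 mm).
- cured1: Dark walnut, cured, 60 g; starts in a nest under the closed frame (None when absent). Round-ended brush block 100 x 42 x 22 mm, straight sides 58 mm long, small black holes in its top. Origin: centre of its underside; x along its length, z up.
- fresh1: Pale paulownia, freshly glued, about 40 g; starts on the green mat (None when absent). Soft: dents if a finger presses it with more than 40 N. Round-ended brush block 100 x 42 x 22 mm, straight sides 58 mm long, small black holes in its top. Origin: centre of its underside; x along its length, z up.
- nest2 (a point): centre of the floor of nest 2 (press y = 90 mm), 18 mm above the bench, axes as the press. The nest holds one block lying along press x: four white 45-degree corner walls face the block's round ends with 1.5 mm clearance, 8 mm upright, then flared outwards to 14 mm above the floor; its long sides are open for fingers (press x = +-30 mm).
- cured2: Dark walnut, cured, 60 g; starts in a nest under the closed frame (None when absent). Round-ended brush block 100 x 42 x 22 mm, straight sides 58 mm long, small black holes in its top. Origin: centre of its underside; x along its length, z up.
- fresh2: Pale paulownia, freshly glued, about 40 g; starts on the green mat (None when absent). Soft: dents if a finger presses it with more than 40 N. Round-ended brush block 100 x 42 x 22 mm, straight sides 58 mm long, small black holes in its top. Origin: centre of its underside; x along its length, z up.
Not all that is in view belongs to the job. Leave any turquoise or yellow look-alike of the cured1 alone.

How it is judged:
By the outcome, as a careful person would: the job done as asked, in the order asked, and still so for the second after the job is handed in, with the robot touching nothing.
Of cured0, cured1, cured2 only 2 to 3 are there at a start; the rules pass over those that are not, and their reading is None.
Of fresh0, fresh1, fresh2 only 2 to 3 are there at a start; the rules pass over those that are not, and their reading is None.
At some moment in a run one of fresh0, fresh1, fresh2 may be knocked a few centimetres aside while the robot is not near it.
Once in a run the grip may slacken for a moment while it holds something.
It also fails if it takes over 210 s, if anything falls off the work surface, if the arm or the gripper's body presses on something with over 40 N, if the wrist force passes 120 N, or if a joint passes its speed limit or range.

## Working session

There is one attempt and no reset: what is moved stays moved. The work goes in short steps, Python scripts to look and compute and a tool call to move; the robot and the scene stay as the last step left them, time stands still between calls to the robot, and variables do not carry over. Pictures are saved under pics/ and viewed, at most 14 in all, crops included, and the job is handed in when it is done.

Besides the shell and the picture viewer there is one more tool, called after ">>>" as name(argument=value, ...) on one line, values as JSON. play_rows: Moves the arm, as the interface text tells. Its arguments: {"type":"object","properties":{"plan":{"type":"array","items":{"type":"array","items":{"type":"number","minimum":-1,"maximum":1}}},"newtons":{"type":"number"}},"required":["plan"]}

```bash
mkdir -p pics; python3 - <<'E'
from workcell import env,cams
import cv2,numpy as np
s=env.state();print(s,env.pinch_z)
for n in ("scene","side"):
    c=cams.capture(n);np.savez(n+".npz",**c);print(n,c["fx"],c["fy"],c["cx"],c["cy"],c["pose"].round(3).tolist())
    cv2.imwrite(f"pics/{n}0.png",cv2.resize(c["frame"][:,:,::-1],(800,600)))
E
```

```text
{'clock': 0.0, 'joints': array([ 6.83364487e+01,  1.51000585e+01, -2.80435443e+00,  7.21590936e+01,
       -5.46020524e-04,  8.11018344e+01]), 'joint_velocities': array([ 0.01411526,  0.03836133, -0.02092647,  0.02097482,  0.05218316,
        0.05203032]), 'joint_torque': array([-7.35581678e-03, -6.37607288e+01,  3.84566724e+01,  1.36821359e-02,
       -3.72211234e-04,  3.23047607e-05]), 'eef_pos': array([0.11590661, 0.51175471, 0.23081024]), 'tcp_rot': array([-1.79937173e+02, -9.28366164e-03,  1.67234610e+02]), 'wrist_force': array([ 0.13371197, -0.37357706, -0.17287312]), 'moment': array([ 0.02664263,  0.01533083, -0.01266505]), 'grip_force': 0.0, 'grip_width': 0.9981392141041078} 0.0187
scene 403.12825967186063 403.12825967186063 274.9015699990936 209.41660765038395 [[0.512, 0.535, -0.672, 1.259], [0.859, -0.323, 0.398, -0.458], [-0.004, -0.781, -0.625, 0.795], [0.0, 0.0, 0.0, 1.0]]
side 446.62834732898307 446.62834732898307 281.1133186709489 209.20870618079474 [[-0.998, -0.012, 0.055, 0.434], [-0.052, 0.549, -0.834, 0.939], [-0.02, -0.836, -0.549, 0.692], [0.0, 0.0, 0.0, 1.0]]
```

```bash
sleep 8; ls pics
```

```text
scene0.png
side0.png
```

View pics/scene0.png

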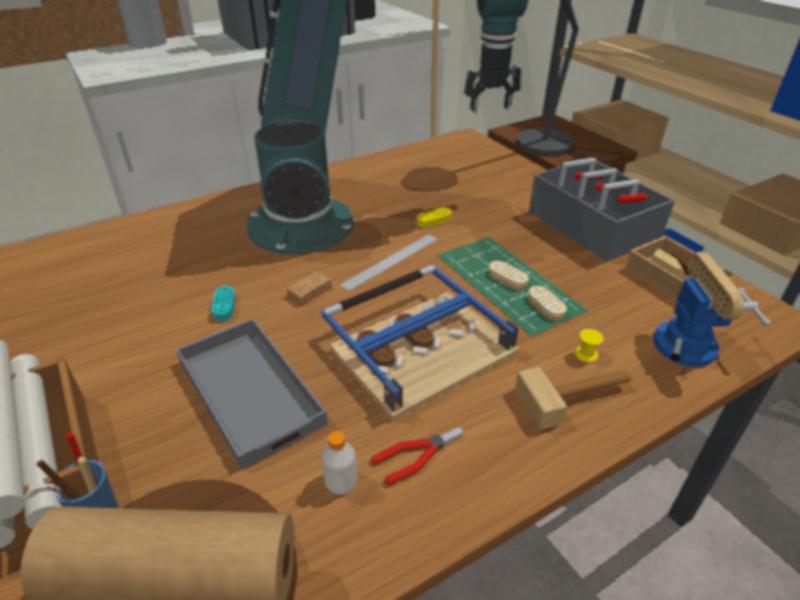

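View pics/side0.png

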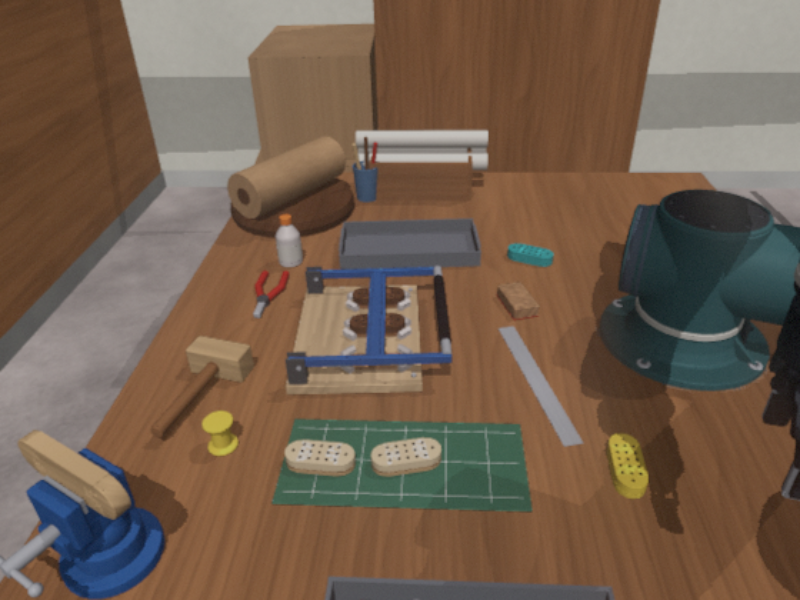

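The scene view shows the closed frame (handle at about px (380,290) facing the robot), two dark blocks under it (385,350 and 420,335), an empty third nest, and two pale blocks on the mat (510,275 and 547,302). The tray is at (250,390). The side view confirms this. The turquoise and yellow look-alikes are away from the work.

```bash
cat > h.py <<'E'
import numpy as np,cv2
from workcell import env,cams
def cloud(c,T=None):
    T=c["pose"] if T is None else T
    z=c["z_map"];v,u=np.indices(z.shape)
    P=np.stack([(u-c["cx"])/c["fx"]*z,(v-c["cy"])/c["fy"]*z,z],-1)
    P=P@T[:3,:3].T+T[:3,3]; P[z<=0]=np.nan
    return P
def hsv(c): return cv2.cvtColor(c["frame"],cv2.COLOR_RGB2HSV)
def rect(xy):
    (c,s,a)=cv2.minAreaRect((xy*1000).astype(np.float32)); 
    if s[0]<s[1]: s=(s[1],s[0]);a+=90
    return np.round(c,1),np.round(s,1),round((a+90)%180-90,1)
def blobs(m,P,minpx=60):
    n,l,st,_=cv2.connectedComponentsWithStats(m.astype(np.uint8))
    return [P[l==i] for i in range(1,n) if st[i,4]>=minpx]
E
cat > m.py <<'E'
from h import *
for n in ("scene","side"):
    c=dict(np.load(n+".npz"));P=cloud(c);H=hsv(c);h,s,v=[H[...,i].astype(int) for i in range(3)]
    X,Y,Z=P[...,0],P[...,1],P[...,2]
    ws=(X>.2)&(X<.9)&(abs(Y)<.62)
    M={"mat":(h>60)&(h<95)&(s>70)&(v<130)&(abs(Z)<.012)&(Y>.0),
     "handle":(v<60)&(Z>.045)&(Z<.085),
     "blue":(h>100)&(h<125)&(s>120)&(Z>.03)&(Z<.11),
     "pale":(h<30)&(s<110)&(v>150)&(Z>.017)&(Z<.04)&(Y>.1),
     "dark":(h<20)&(v<110)&(s>60)&(Z>.03)&(Z<.05),
     "trayrim":(s<60)&(v<140)&(Z>.027)&(Z<.045),
     "trayfloor":(s<60)&(v<140)&(Z>-.003)&(Z<.012),
     "plate":(Z>.012)&(Z<.024)&(h<30)&(s>40),
     "white":(s<40)&(v>150)&(Z>.022)&(Z<.045)}
    for k,m in M.items():
        for b in blobs(m&ws,P,40):
            print(n,k,len(b),*rect(b[:,:2]),"z",np.percentile(b[:,2],[10,50,90]).round(3), "mean",b.mean(0).round(3))
E
python3 m.py
```

```text
scene mat 1711 [481.6 308.3] [343.4 159.9] -0.8 z [-0.     0.002  0.004] mean [0.484 0.296 0.002]
scene handle 66 [405.8 561.4] [80.6  9. ] 0.6 z [0.054 0.066 0.081] mean [0.405 0.561 0.066]
scene handle 234 [434.4   5.9] [192.5  13. ] -86.0 z [0.062 0.067 0.07 ] mean [0.434 0.002 0.066]
scene blue 1145 [553.   14.9] [285.3 254.1] -86.7 z [0.055 0.062 0.064] mean [0.556 0.005 0.06 ]
scene blue 819 [844.1 458.6] [96.  61.3] 25.4 z [0.041 0.068 0.1  ] mean [0.844 0.45  0.069]
scene pale 224 [477.3 310.2] [96.5 45.9] 13.4 z [0.022 0.024 0.026] mean [0.479 0.309 0.024]
scene pale 266 [599.3 315.6] [98.5 46. ] -5.9 z [0.022 0.024 0.026] mean [0.601 0.315 0.024]
scene pale 82 [570.1 146.2] [82.7 43.9] -16.5 z [0.017 0.019 0.029] mean [0.571 0.142 0.02 ]
scene pale 45 [622.1 148.7] [47.7 22.9] -39.2 z [0.017 0.018 0.021] mean [0.624 0.148 0.019]
scene pale 66 [629.2 111.2] [64.6 18.8] -8.8 z [0.017 0.018 0.02 ] mean [0.632 0.111 0.018]
scene dark 184 [654.5 580.8] [141.8  12.1] 1.5 z [0.032 0.038 0.045] mean [0.658 0.581 0.038]
scene dark 128 [572.9  14.4] [44.6 39.7] -89.6 z [0.033 0.038 0
[... 5723 characters left out ...]
5 z [0.014 0.016 0.017] mean [0.558 0.144 0.016]
side plate 62 [744.1 292.2] [27.5 15.4] 19.8 z [0.013 0.018 0.022] mean [0.742 0.294 0.018]
side plate 604 [474.7 311.3] [98.3 46.1] 11.5 z [0.016 0.022 0.024] mean [0.476 0.316 0.021]
side plate 604 [595.5 316.7] [98.9 46.1] -5.0 z [0.016 0.022 0.023] mean [0.594 0.322 0.021]
side white 41 [ 754.9 -232.1] [19.1 10.2] 3.0 z [0.024 0.035 0.042] mean [ 0.754 -0.233  0.034]
side white 69 [455.9 304.5] [36.5 18.7] -82.4 z [0.022 0.023 0.024] mean [0.455 0.305 0.023]
side white 66 [616.9 317.9] [33.3 17.5] 81.6 z [0.022 0.023 0.025] mean [0.617 0.318 0.023]
side white 49 [577.3 321.5] [29.1 18. ] -82.2 z [0.022 0.023 0.025] mean [0.576 0.321 0.024]
```

```bash
cat > go.py <<'E'
# usage: go.py x y z yaw [mm/deg]: turn (units about tool z) first, then shift in tool axes (units)
import sys,numpy as np
from scipy.spatial.transform import Rotation as R
from workcell import env
s=env.state();p=s["eef_pos"]*1000;r=R.from_euler("xyz",s["tcp_rot"],degrees=True)
x,y,z,yaw=map(float,sys.argv[1:5])
t=R.from_euler("xyz",[180,0,yaw],degrees=True)
print("now",p.round(1),s["tcp_rot"].round(2),"t",round(s["clock"],1),"w",round(float(s["grip_width"]),3))
print("turn",((r.inv()*t).as_rotvec(degrees=True)/8).round(3),"shift",(t.inv().apply(np.array([x,y,z])-p)/60).round(3))
E
python3 go.py 431 5 140 93.6
```

```text
now [115.9 511.8 230.9] [-1.7995e+02 -1.0000e-02  1.6724e+02] t 0.1 w 0.998
turn [-7.000e-03  4.000e-03  9.204e+00] shift [-8.76   4.71   1.514]
```

>>> play_rows(plan=[[0,0,0.92,0,0,0,0],[0,0,0.92,0,0,0,0],[0,0,0.92,0,0,0,0],[0,0,0.92,0,0,0,0],[0,0,0.92,0,0,0,0]], newtons=40)

```text
clock: 0.72
eef_pos: [0.1159, 0.5118, 0.231]
tcp_rot: [-180.0, 0.0, 130.2]
wrist_force: [1.1, 0.3, -0.2]
grip_width: 0.999
grip_force: 0.0
```

>>> play_rows(plan=[[0,0,0.92,0,0,0,0],[0,0,0.92,0,0,0,0],[0,0,0.92,0,0,0,0],[0,0,0.92,0,0,0,0],[0,0,0.92,0,0,0,0]])

```text
clock: 1.35
eef_pos: [0.116, 0.5119, 0.231]
tcp_rot: [-180.0, 0.0, 93.4]
wrist_force: [-0.9, 0.1, 0.9]
grip_width: 1.001
grip_force: 0.0
```

>>> play_rows(plan=[[0,0,0,-0.62,0.33,0.1,0],[0,0,0,-0.62,0.33,0.1,0],[0,0,0,-0.62,0.33,0.1,0],[0,0,0,-0.62,0.33,0.1,0],[0,0,0,-0.62,0.33,0.1,0],[0,0,0,-0.62,0.33,0.1,0],[0,0,0,-0.62,0.33,0.1,0]])

```text
clock: 2.22
eef_pos: [0.2712, 0.2597, 0.189]
tcp_rot: [-180.0, 0.0, 93.6]
wrist_force: [0.8, 0.6, 0.2]
grip_width: 0.998
grip_force: 0.0
```

>>> play_rows(plan=[[0,0,0,-0.62,0.33,0.1,0],[0,0,0,-0.62,0.33,0.1,0],[0,0,0,-0.62,0.33,0.1,0],[0,0,0,-0.62,0.33,0.1,0],[0,0,0,-0.62,0.33,0.1,0],[0,0,0,-0.62,0.33,0.1,0],[0,0,0,-0.62,0.33,0.1,0],[0,0,0,0,0,0,0]])

```text
clock: 3.22
eef_pos: [0.4265, 0.008, 0.1466]
tcp_rot: [-180.0, 0.0, 93.5]
wrist_force: [0.5, 0.5, -0.2]
grip_width: 0.999
grip_force: 0.0
```

```bash
cat > wc.py <<'E'
from h import *
from scipy.spatial.transform import Rotation as R
def wrist():
    s=env.state();c=cams.capture("wrist")
    T=np.eye(4);T[:3,:3]=R.from_euler("xyz",s["tcp_rot"],degrees=True).as_matrix();T[:3,3]=s["eef_pos"]
    return c,cloud(c,T@c["T_tool_cam"])
E
python3 - <<'E'
from wc import *
c,P=wrist();print(c["T_tool_cam"].round(3).tolist())
cv2.imwrite("pics/w1.png",c["frame"][:,:,::-1])
H=hsv(c);m=(H[...,2]<60)&(P[...,2]>.045)&(P[...,2]<.085)
for b in blobs(m,P,200):print(len(b),*rect(b[:,:2]),b.mean(0),np.percentile(b[:,2],95))
E
python3 go.py 431 5 41 93.6
```

```text
[[-0.0, -0.953, -0.305, 0.079], [1.0, 0.0, -0.001, -0.002], [0.001, -0.305, 0.953, -0.144], [0.0, 0.0, 0.0, 1.0]]
1569 [517.1  68.5] [210.3  87.9] -58.4 [0.50310849 0.10155799 0.06047095] 0.06415516622587218
304 [560.4 143.8] [41.6  1. ] 3.8 [0.56083599 0.14370431 0.05976816] 0.06442663960083772
656 [520.   75.7] [80.8  2. ] -86.2 [0.51971883 0.08138612 0.0530671 ] 0.05707689735243482
8312 [424.5   5.3] [199.   19.4] -86.4 [0.42374155 0.01831182 0.07037187] 0.0728122383618751
now [425.6   9.2 146.8] [-1.7993e+02 -2.0000e-02  9.3520e+01] t 3.3 w 0.998
turn [-0.009 -0.003 -0.011] shift [-0.075  0.085  1.763]
```

>>> play_rows(plan=[[0,0,0,-0.07,0.01,0.35,0],[0,0,0,0,0,0.35,0],[0,0,0,0,0,0.35,0],[0,0,0,0,0,0.35,0],[0,0,0,0,0,0.35,0],[0,0,0,0,0,0,0]])

```text
clock: 4.03
eef_pos: [0.4252, 0.0067, 0.0417]
tcp_rot: [-179.9, -0.0, 93.7]
wrist_force: [-0.3, 1.4, 0.1]
grip_width: 1.005
grip_force: 0.0
```

>>> play_rows(plan=[[0,0,0,0,0,0,1],[0,0,0,0,0,0,1],[0,0,0,0,0,0,1],[0,0,0,0,0,0,1],[0,0,0,0,0,0,1],[0,0,0,0,0,0,1],[0,0,0,0,0,0,1],[0,0,0,0,0,0,1]], newtons=40)

```text
clock: 5.03
eef_pos: [0.4263, 0.0056, 0.0422]
tcp_rot: [-180.0, 0.0, 93.6]
wrist_force: [-4.1, -1.2, 2.1]
grip_width: 0.218
grip_force: 39.1
```

```bash
python3 - <<'E'
import numpy as np
# arc deltas in (tool y = press x fwd, tool z = down), units of 60 mm, from angle 0
a0=np.arctan2(8,235)
A=np.linspace(0,1.45,17);x=-235*np.cos(A+a0);z=235*np.sin(A+a0)
for a,dx,dz in zip(A[1:],np.diff(x),np.diff(z)):print(round(a,2),round(dx/60,3),round(-dz/60,3))
E
```

```text
0.09 0.028 -0.354
0.18 0.06 -0.35
0.27 0.091 -0.343
0.36 0.122 -0.333
0.45 0.152 -0.321
0.54 0.18 -0.306
0.63 0.207 -0.288
0.72 0.232 -0.268
0.82 0.256 -0.246
0.91 0.277 -0.222
1.0 0.296 -0.196
1.09 0.312 -0.168
1.18 0.326 -0.139
1.27 0.338 -0.109
1.36 0.346 -0.078
1.45 0.352 -0.047
```

Gripped the handle (width 0.218 ≈ 19 mm). Raise along the arc.

>>> play_rows(plan=[[0,0,0,0,0.03,-0.35,1],[0,0,0,0,0.06,-0.35,1],[0,0,0,0,0.09,-0.34,1],[0,0,0,0,0.12,-0.33,1],[0,0,0,0,0.15,-0.32,1],[0,0,0,0,0.18,-0.31,1],[0,0,0,0,0.21,-0.29,1],[0,0,0,0,0.23,-0.27,1]])

```text
clock: 6.02
eef_pos: [0.4853, 0.0095, 0.1956]
tcp_rot: [-179.4, 0.1, 93.6]
wrist_force: [-34.0, -7.1, 19.4]
grip_width: 0.213
grip_force: 40.4
```

>>> play_rows(plan=[[0,0,0,0,0.26,-0.25,1],[0,0,0,0,0.28,-0.22,1],[0,0,0,0,0.3,-0.2,1],[0,0,0,0,0.31,-0.17,1],[0,0,0,0,0.33,-0.14,1],[0,0,0,0,0.34,-0.11,1],[0,0,0,0,0.35,-0.08,1],[0,0,0,0,0.35,-0.05,1]])

```text
clock: 7.02
eef_pos: [0.6415, 0.0194, 0.2695]
tcp_rot: [-180.0, 0.0, 93.6]
wrist_force: [-7.9, -2.2, 15.7]
grip_width: 0.215
grip_force: 44.5
```

>>> play_rows(plan=[[0,0,0,0,0,0,1],[0,0,0,0,0,0,0],[0,0,0,0,0,0,0],[0,0,0,0,0,0,0],[0,0,0,0,0,0,0],[0,0,0,0,0,0,0],[0,0,0,0,0,0,0]])

```text
clock: 7.9
eef_pos: [0.6415, 0.0193, 0.2691]
tcp_rot: [180.0, 0.0, 93.6]
wrist_force: [0.4, -0.5, 0.2]
grip_width: 1.002
grip_force: 0.0
```

>>> play_rows(plan=[[0,0,0,0,0,-0.3,0],[0,0,0,0,0,-0.4,0],[0,0,0,0,0,-0.4,0],[0,0,0,0,-0.5,0,0],[0,0,0,0,-0.8,0,0],[0,0,0,0,-0.8,0,0],[0,0,0,0,-0.8,0,0],[0,0,0,0,0,0,0]])

```text
clock: 8.9
eef_pos: [0.4653, 0.0084, 0.3361]
tcp_rot: [179.9, 0.0, 93.6]
wrist_force: [-0.2, -0.5, 0.7]
grip_width: 1.002
grip_force: 0.0
```

```bash
python3 - <<'E'
from wc import *
for n in ("scene","side"):
    c=cams.capture(n);np.savez(n+".npz",**c)
    cv2.imwrite(f"pics/{n}1.png",c["frame"][:,:,::-1])
E
python3 m.py | grep -E "dark 1?[0-9]{3} |pale|handle|white" | grep -v '\-4[0-9][0-9]\|-58'
python3 go.py 426 5 180 183.6
```

```text
scene handle 52 [661.6 152.2] [25.3 20.3] 9.5 z [0.048 0.058 0.066] mean [0.666 0.15  0.057]
scene pale 74 [449.5 303.8] [48.2 36.1] -39.3 z [0.022 0.024 0.026] mean [0.45  0.303 0.024]
scene pale 63 [508.1 322.2] [50.8 23.1] -40.5 z [0.021 0.023 0.026] mean [0.51  0.319 0.024]
scene pale 265 [599.5 314.9] [96.8 44.9] -6.2 z [0.022 0.024 0.026] mean [0.602 0.315 0.024]
scene pale 233 [590.3 139.4] [121.3  61.8] -15.7 z [0.017 0.018 0.021] mean [0.594 0.134 0.019]
scene dark 174 [654.1 580.6] [143.9  10.4] 0.2 z [0.031 0.038 0.044] mean [0.658 0.581 0.038]
side pale 41 [487.4 114.3] [35.3 20. ] 52.5 z [0.018 0.027 0.029] mean [0.486 0.119 0.025]
side pale 719 [474.4 311.5] [98.5 45.3] 12.6 z [0.021 0.023 0.024] mean [0.475 0.314 0.023]
side pale 706 [596.7 316.9] [97.7 45.1] -4.8 z [0.021 0.023 0.024] mean [0.596 0.319 0.023]
side dark 463 [ 685.1 -513.2] [217.5  75.6] -81.1 z [0.035 0.037 0.039] mean [ 0.69  -0.511  0.037]
side dark 328 [545.4 -74.9] [95.3 49.4] 0.1 z [0.032 0.037 0.039] mean [ 0.545 -0.07   0.037]
side dark 380 [539.6  15.6] [96.6 45.4] 3.2 z [0.034 0.037 0.039] mean [0.54  0.019 0.037]
now [468.    8.3 335.5] [1.7993e+02 1.0000e-02 9.3620e+01] t 9.0 w 1.0
turn [ 5.0000e-03  8.0000e-03 -1.1248e+01] shift [ 0.702 -0.01   2.591]
```

View pics/side1.png

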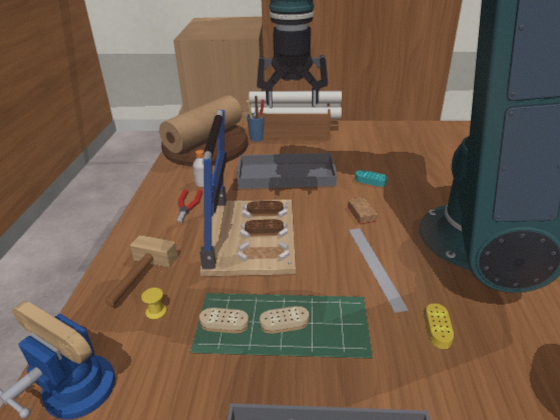

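Side view: the frame stands up at about (215,180), dark blocks sit in nests 0 and 1 at (265,208) and (265,227), and the pale blocks remain on the mat. Next I'll measure the blocks and nests with the wrist camera.

>>> play_rows(plan=[[0,0,-0.94,0,0,0.1,0],[0,0,-0.94,0,0,0.2,0],[0,0,-0.94,0,0,0.2,0],[0,0,-0.94,0,0,0.2,0],[0,0,-0.94,0,0,0.2,0],[0,0,-0.94,0,0,0.2,0]])

```text
clock: 9.75
eef_pos: [0.4691, 0.0083, 0.2682]
tcp_rot: [-180.0, -0.0, 139.0]
wrist_force: [0.7, 0.8, 0.2]
grip_width: 1.002
grip_force: 0.0
```

>>> play_rows(plan=[[0,0,-0.94,0,0,0.2,0],[0,0,-0.94,0,0,0.1,0],[0,0,-0.94,0,0,0,0],[0,0,-0.94,0,0,0,0],[0,0,-0.94,0,0,0,0],[0,0,-0.91,0,0,0,0],[0,0,0,-0.4,0,0,0],[0,0,0,0,0,0,0]])

```text
clock: 10.75
eef_pos: [0.4937, 0.0098, 0.2503]
tcp_rot: [180.0, -0.0, -176.4]
wrist_force: [0.3, 0.3, 0.3]
grip_width: 0.999
grip_force: 0.0
```

```bash
python3 - <<'E'
from wc import *
c,P=wrist();np.savez("w2.npz",P=P,**c)
cv2.imwrite("pics/w2.png",c["frame"][:,:,::-1])
H=hsv(c);h,s,v=[H[...,i].astype(int) for i in range(3)];Z=P[...,2]
for k,m in {"top":(Z>.035)&(Z<.05)&(P[...,0]<.61)&(P[...,0]>.48)&(v<140)&(s>40),"white":(s<40)&(v>150)&(Z>.019)&(Z<.04),"plate":(Z>.012)&(Z<.023)&(h<30)&(s>40)}.items():
    for b in blobs(m,P,60):print(k,len(b),*rect(b[:,:2]),b.mean(0).round(4))
E
python3 go.py 542 12 120 183.6
```

```text
top 3215 [543.4 -77.4] [98.4 42.3] 2.5 [ 0.5411 -0.077   0.0408]
top 3203 [538.6  12.6] [98.8 41.9] 4.3 [0.5363 0.0125 0.0409]
white 102 [455.1 292.1] [13.6 13.1] 3.0 [0.4542 0.2919 0.026 ]
white 153 [ 497. -101.] [25.2  8.1] -40.1 [ 0.4967 -0.1015  0.0311]
white 222 [494.1 -60.4] [25.3  7.2] 47.2 [ 0.4939 -0.0602  0.0303]
white 218 [491.6 -10.9] [25.6  9.2] -41.4 [ 0.4907 -0.0109  0.0308]
white 197 [489.3  30.2] [28.4  7.1] 48.6 [0.4883 0.0292 0.0309]
white 234 [486.   78.8] [25.3  9.9] -42.0 [0.4854 0.0782 0.0308]
white 172 [482.2 119.6] [26.6  8.2] 48.4 [0.4825 0.1191 0.0305]
white 98 [494.2 302.6] [16.2 15.6] -73.8 [0.4943 0.3036 0.026 ]
white 163 [594.3 -56.2] [30.5 10.4] -36.4 [ 0.5921 -0.0544  0.0309]
white 182 [587.5  -3.6] [26.  12.8] 48.7 [ 0.5881 -0.0045  0.0308]
white 143 [587.9  36.7] [25.9 13.3] -38.3 [0.5861 0.0359 0.0308]
white 215 [583.2  85.1] [26. 10.] 48.7 [0.5822 0.0854 0.0299]
white 213 [582.5 126.2] [25.6 16.2] -41.3 [0.5799 0.1236 0.0303]
white 144 [594.7 -94.5] [25.6  9.5] 48.3 [ 0.5941 -0.0944  0.0312]
plate 621 [472.4 292. ] [94.1 17.8] 4.2 [0.469  0.2886 0.0175]
plate 35180 [574.2  13.7] [300.2 220.1] -86.3 [0.5659 0.0226 0.019 ]
plate 576 [588.1 299.6] [94.1 23.4] -17.8 [0.5835 0.2975 0.0176]
plate 280 [ 768.5 -118.2] [36.5 29.5] 67.9 [ 0.7634 -0.1147  0.0145]
plate 237 [751.3 115.7] [50.9 22.6] -73.3 [0.7498 0.1171 0.0174]
now [492.8   9.9 250.4] [ 1.7999e+02 -6.0000e-02 -1.7635e+02] t 10.8 w 1.003
turn [ 0.002 -0.008  0.006] shift [-0.821 -0.016  2.173]
```

View pics/w2.png

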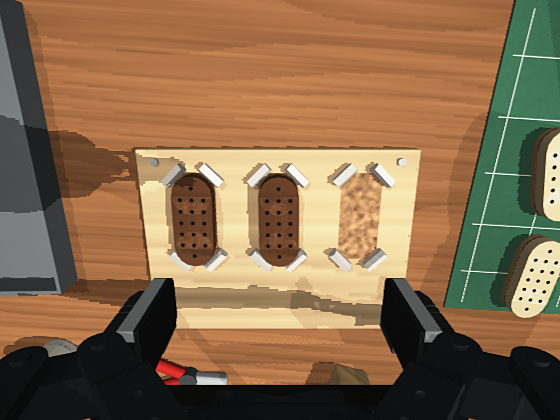

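The wrist view shows dark blocks in nests 0 and 1 at (193,220) and (278,220), an empty nest at (360,220), and the pale blocks to the right. Now I'll pick up the nest 1 block.

>>> play_rows(plan=[[0,0,0,-0.38,0,0.3,0.2],[0,0,0,-0.39,0,0.5,0.2],[0,0,0,0,0,0.7,0.2],[0,0,0,0,0,0.7,0.2],[0,0,0,0,0,0.7,0.2],[0,0,0,0,0,0.5,0.2],[0,0,0,0,0,0.3,0.2],[0,0,0,0,0,0.15,0.2]])

```text
clock: 11.8
eef_pos: [0.5374, 0.0128, 0.0191]
tcp_rot: [180.0, -0.1, -176.4]
wrist_force: [0.8, -0.6, -0.3]
grip_width: 0.802
grip_force: 0.0
```

>>> play_rows(plan=[[0,0,0,0,0,0,0.2],[0,0,0,0,0,0,1],[0,0,0,0,0,0,1],[0,0,0,0,0,0,1],[0,0,0,0,0,0,1],[0,0,0,0,0,0,1],[0,0,0,0,0,0,1]], newtons=40)

```text
clock: 12.68
eef_pos: [0.5384, 0.0127, 0.021]
tcp_rot: [-180.0, 0.1, -176.4]
wrist_force: [-0.7, -0.3, 4.7]
grip_width: 0.484
grip_force: 41.0
```

>>> play_rows(plan=[[0,0,0,0,0,-0.2,1],[0,0,0,0,0,-0.5,1],[0,0,0,0,0,-0.7,1],[0,0,0,0,0,-0.7,1],[0,0,0,0,0,0,1]])

```text
clock: 13.3
eef_pos: [0.5395, 0.0126, 0.1498]
tcp_rot: [-179.9, 0.3, -176.4]
wrist_force: [-0.5, -0.8, -1.6]
grip_width: 0.48
grip_force: 40.5
```

```bash
python3 go.py 440 -321 80 184
```

```text
now [539.5  12.6 149.8] [-179.94    0.33 -176.36] t 13.3 w 0.48
turn [-0.008  0.042 -0.046] shift [ 2.042 -5.431  1.164]
```

>>> play_rows(plan=[[0,0.04,-0.05,0.25,-0.6,0,1],[0,0,0,0.26,-0.69,0,1],[0,0,0,0.26,-0.69,0,1],[0,0,0,0.26,-0.69,0,1],[0,0,0,0.26,-0.69,0,1],[0,0,0,0.25,-0.69,0,1],[0,0,0,0.25,-0.69,0.1,1],[0,0,0,0.25,-0.69,0.1,1]])

```text
clock: 14.3
eef_pos: [0.4376, -0.3219, 0.1344]
tcp_rot: [180.0, -0.3, -176.0]
wrist_force: [0.7, -0.0, 0.1]
grip_width: 0.48
grip_force: 40.6
```

>>> play_rows(plan=[[0,0,0,0,0,0.4,1],[0,0,0,0,0,0.5,1],[0,0,0,0,0,0.5,1],[0,0,0,0,0,0.4,1],[0,0,0,0,0,0.2,1],[0,0,0,0,0,0.1,1],[0,0,0,0,0,0,1]])

```text
clock: 15.18
eef_pos: [0.4378, -0.3209, 0.0089]
tcp_rot: [-180.0, -0.3, -176.0]
wrist_force: [0.2, 0.6, -0.7]
grip_width: 0.485
grip_force: 47.5
```

```bash
python3 go.py 440 -321 8 184; python3 -c "
from workcell import env;print(env.state()['wrist_force'],env.state()['grip_force'])"
```

```text
now [ 437.8 -320.9    8.9] [-180.     -0.31 -175.96] t 15.2 w 0.485
turn [-0.001 -0.039  0.005] shift [-0.036 -0.005  0.015]
[ 0.17786553  0.55001915 -0.7044048 ] 47.52801954746246
```

>>> play_rows(plan=[[0,0,0,0,0,0.03,1],[0,0,0,0,0,0,0.2],[0,0,0,0,0,0,0.2],[0,0,0,0,0,0,0.2],[0,0,0,0,0,-0.5,0.2],[0,0,0,0,0,-0.8,0.2],[0,0,0,0,0,-0.8,0.2],[0,0,0,0,0,0,0.2]])

```text
clock: 16.18
eef_pos: [0.4397, -0.322, 0.1362]
tcp_rot: [-179.8, -0.1, -176.0]
wrist_force: [-0.1, 0.3, -0.3]
grip_width: 0.799
grip_force: 0.0
```

```bash
python3 go.py 544.5 -77.5 21 183.6
```

```text
now [ 439.7 -322.   136.2] [-1.7975e+02 -1.0000e-01 -1.7596e+02] t 16.2 w 0.799
turn [-0.031 -0.013  0.055] shift [-1.999  3.957  1.921]
```

>>> play_rows(plan=[[0,0,0.05,-0.2,0.4,0,0.2],[0,0,0,-0.3,0.6,0,0.2],[0,0,0,-0.3,0.6,0,0.2],[0,0,0,-0.3,0.6,0,0.2],[0,0,0,-0.3,0.6,0,0.2],[0,0,0,-0.3,0.6,0,0.2],[0,0,0,-0.3,0.56,0,0.2],[0,0,0,0,0,0.2,0.2]])

```text
clock: 17.18
eef_pos: [0.5436, -0.074, 0.1197]
tcp_rot: [180.0, -0.3, -176.2]
wrist_force: [-0.6, -0.3, -0.5]
grip_width: 0.8
grip_force: 0.0
```

>>> play_rows(plan=[[0,0,0,0,0,0.5,0.2],[0,0,0,0,0,0.5,0.2],[0,0,0,0,0,0.4,0.2],[0,0,0,0,0,0.3,0.2],[0,0,0,0,0,0,0.2]])

```text
clock: 17.8
eef_pos: [0.5407, -0.0762, 0.0166]
tcp_rot: [179.9, -0.5, -176.4]
wrist_force: [0.6, 0.3, 0.5]
grip_width: 0.805
grip_force: 0.0
```

>>> play_rows(plan=[[0,0,0,0,0,0,1],[0,0,0,0,0,0,1],[0,0,0,0,0,0,1],[0,0,0,0,0,0,1],[0,0,0,0,0,0,1],[0,0,0,0,0,0,1]])

```text
clock: 18.55
eef_pos: [0.5429, -0.0764, 0.019]
tcp_rot: [-179.9, -0.2, -176.4]
wrist_force: [-0.6, -2.8, 6.6]
grip_width: 0.484
grip_force: 41.3
```

>>> play_rows(plan=[[0,0,0,0,0,-0.2,1],[0,0,0,0,0,-0.5,1],[0,0,0,0,0,-0.7,1],[0,0,0,0,0,-0.7,1],[0,0,0,0,0,0,1]])

```text
clock: 19.18
eef_pos: [0.5443, -0.0761, 0.1475]
tcp_rot: [-179.9, -0.0, -176.4]
wrist_force: [0.0, 0.2, -0.2]
grip_width: 0.485
grip_force: 42.1
```

```bash
python3 go.py 560 -312.5 9 184
```

```text
now [544.3 -76.1 147.5] [-1.7992e+02 -5.0000e-02 -1.7636e+02] t 19.2 w 0.485
turn [-0.01  -0.006 -0.044] shift [ 0.014 -3.948  2.308]
```

>>> play_rows(plan=[[0,0,-0.04,0,-0.45,0,1],[0,0,0,0,-0.6,0,1],[0,0,0,0,-0.6,0,1],[0,0,0,0,-0.6,0,1],[0,0,0,0,-0.6,0,1],[0,0,0,0,-0.6,0,1],[0,0,0,0,-0.5,0,1],[0,0,0,0,0,0.2,1]])

```text
clock: 20.18
eef_pos: [0.559, -0.3141, 0.1315]
tcp_rot: [-180.0, -0.3, -176.2]
wrist_force: [-0.0, 0.7, -0.9]
grip_width: 0.482
grip_force: 42.1
```

>>> play_rows(plan=[[0,0,0,0,0,0.4,1],[0,0,0,0,0,0.5,1],[0,0,0,0,0,0.5,1],[0,0,0,0,0,0.4,1],[0,0,0,0,0,0.2,1],[0,0,0,0,0,0.1,1],[0,0,0,0,0,0,1]])

```text
clock: 21.05
eef_pos: [0.5585, -0.3123, 0.0064]
tcp_rot: [180.0, -0.3, -176.0]
wrist_force: [0.1, 0.2, -0.1]
grip_width: 0.485
grip_force: 42.1
```

>>> play_rows(plan=[[0,0,0,0,0,0.03,1],[0,0,0,0,0,0,0.2],[0,0,0,0,0,0,0.2],[0,0,0,0,0,0,0.2],[0,0,0,0,0,-0.5,0.2],[0,0,0,0,0,-0.8,0.2],[0,0,0,0,0,-0.8,0.2],[0,0,0,0,0,0,0.2]])

```text
clock: 22.05
eef_pos: [0.5606, -0.3135, 0.1341]
tcp_rot: [-179.8, -0.1, -176.0]
wrist_force: [-0.9, 0.6, -1.0]
grip_width: 0.803
grip_force: 0.0
```

```bash
python3 go.py 470 200 260 183.6
```

```text
now [ 560.6 -313.5  134.1] [-1.7977e+02 -5.0000e-02 -1.7605e+02] t 22.1 w 0.803
turn [-0.029 -0.006  0.044] shift [ 0.969  8.636 -2.098]
```

>>> play_rows(plan=[[0,0,0.04,0,0,-0.7,0],[0,0,0,0,0.3,-0.7,0],[0,0,0,0.07,0.6,-0.7,0],[0,0,0,0.07,0.65,0,0],[0,0,0,0.07,0.65,0,0],[0,0,0,0.07,0.65,0,0],[0,0,0,0.07,0.65,0,0],[0,0,0,0.07,0.65,0,0]])

```text
clock: 23.05
eef_pos: [0.5183, -0.0642, 0.2557]
tcp_rot: [180.0, -0.4, -176.4]
wrist_force: [0.6, -0.3, -0.5]
grip_width: 1.001
grip_force: 0.0
```

>>> play_rows(plan=[[0,0,0,0.07,0.65,0,0],[0,0,0,0.08,0.65,0,0],[0,0,0,0.08,0.65,0,0],[0,0,0,0.08,0.65,0,0],[0,0,0,0.08,0.65,0,0],[0,0,0,0.08,0.65,0,0],[0,0,0,0.08,0.65,0,0],[0,0,0,0.08,0.57,0,0]])

```text
clock: 24.05
eef_pos: [0.4611, 0.24, 0.2559]
tcp_rot: [-180.0, -0.4, -176.3]
wrist_force: [-0.3, -0.5, -0.5]
grip_width: 0.995
grip_force: 0.0
```

>>> play_rows(plan=[[0,0,0,0,0,0,0],[0,0,0,0,0,0,0],[0,0,0,0,0,0,0]])

```text
clock: 24.42
eef_pos: [0.4619, 0.2379, 0.2565]
tcp_rot: [-180.0, -0.3, -176.4]
wrist_force: [0.5, -0.8, 0.6]
grip_width: 0.997
grip_force: 0.0
```

```bash
cat > look.py <<'E'
import sys
from wc import *
c,P=wrist();cv2.imwrite(sys.argv[1],c["frame"][:,:,::-1])
H=hsv(c);h,s,v=[H[...,i].astype(int) for i in range(3)];Z=P[...,2]
for k,m in {"pale":(P[...,1]>.2)&(Z>.021)&(Z<.032)&(h<35),"palenest":(P[...,1]<.2)&(Z>.036)&(Z<.046)&(h<35)&(s>25),"white":(s<40)&(v>150)&(Z>.019)&(Z<.04)&(P[...,1]<.2)&(P[...,1]>-.15),"plate":(Z>.012)&(Z<.023)&(h<30)&(s>40)&(P[...,1]<.2)}.items():
    for b in blobs(m,P,80):print(k,len(b),*rect(b[:,:2]),b.mean(0).round(4))
E
python3 look.py pics/w3.png;python3 go.py 478 310 6 194
```

```text
pale 3109 [473.3 309.2] [99.3 42.3] 13.0 [0.4713 0.3086 0.0259]
pale 2431 [595.2 315. ] [100.4  42.7] -3.6 [0.5923 0.3148 0.0258]
pale 428 [619.5 580.1] [82.2  4. ] 0.4 [0.6219 0.5801 0.0262]
pale 130 [737.  281.3] [26.6 11.6] -77.1 [0.7347 0.2812 0.0264]
white 126 [490.5 -11.2] [25.7  7.2] -41.7 [ 0.4908 -0.0115  0.0313]
white 216 [488.6  29.6] [26.   7.6] 47.0 [0.4882 0.0297 0.0304]
white 229 [486.2  79.3] [25.9 10.3] -41.3 [0.4867 0.0792 0.0304]
white 221 [483.1 119.1] [25.6  8.2] 50.7 [0.4827 0.1195 0.0303]
white 89 [497.4 -55.3] [14.9  7. ] 37.4 [ 0.4986 -0.0541  0.0304]
white 227 [588.6  -3.9] [25.6 11.2] 49.6 [ 0.5874 -0.003   0.0298]
white 192 [586.5  34.8] [27.3  9.7] -40.3 [0.5856 0.0357 0.0304]
white 219 [582.9  85.9] [25.2 10.6] 48.1 [0.5819 0.0865 0.0299]
white 156 [580.1 126.1] [23.5 11.9] -40.8 [0.5778 0.1263 0.0301]
white 188 [594.9 -57.4] [34.7  9.8] -41.7 [ 0.5921 -0.0538  0.0304]
plate 30061 [572.9  28.8] [270.7 219.7] -86.4 [0.5597 0.0374 0.019 ]
now [461.9 238.  256.6] [-179.99   -0.33 -176.43] t 24.5 w 1.001
turn [ 0.003 -0.041 -1.304] shift [-0.551  1.1    4.177]
```

View pics/w3.png

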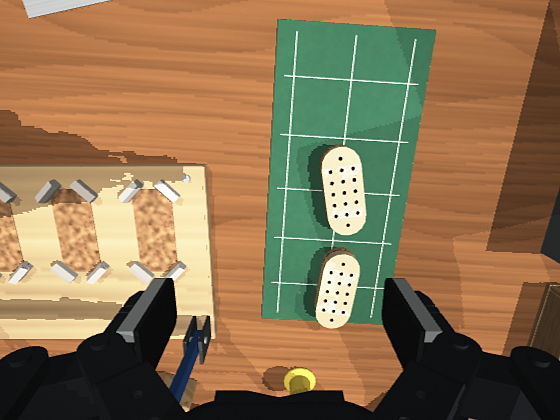

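>>> play_rows(plan=[[0,-0.04,-0.59,0,0,0,0.2],[0,0,-0.59,0,0,0,0.2],[0,0,0,-0.15,0.37,0,0.2],[0,0,0,-0.15,0.37,0.3,0.2],[0,0,0,-0.15,0.37,0.5,0.2],[0,0,0,0,0,0.6,0.2],[0,0,0,0,0,0.6,0.2],[0,0,0,0,0,0.6,0.2]], newtons=20)

```text
clock: 25.48
eef_pos: [0.4732, 0.3092, 0.0997]
tcp_rot: [180.0, 0.0, -167.0]
wrist_force: [0.2, -0.5, -0.3]
grip_width: 0.8
grip_force: 0.0
```

```bash
python3 go.py 473.3 309.2 6 193
```

```text
now [473.2 309.2  99.7] [ 1.7999e+02  2.0000e-02 -1.6697e+02] t 25.5 w 0.8
turn [0.002 0.002 0.003] shift [-0.002  0.     1.561]
```

>>> play_rows(plan=[[0,0,0,0,0,0.5,0.2],[0,0,0,0,0,0.5,0.2],[0,0,0,0,0,0.3,0.2],[0,0,0,0,0,0.2,0.2],[0,0,0,0,0,0.04,0.2],[0,0,0,0,0,0,0.2]])

```text
clock: 26.22
eef_pos: [0.4733, 0.3098, 0.0088]
tcp_rot: [180.0, 0.0, -166.9]
wrist_force: [0.0, -0.2, -0.6]
grip_width: 0.797
grip_force: 0.0
```

>>> play_rows(plan=[[0,0,0,0,0,0,0.4],[0,0,0,0,0,0,0.45],[0,0,0,0,0,0,0.5],[0,0,0,0,0,0,0.55],[0,0,0,0,0,0,0.6],[0,0,0,0,0,0,0.7],[0,0,0,0,0,0,1],[0,0,0,0,0,0,1]], newtons=20)

```text
clock: 27.22
eef_pos: [0.473, 0.3098, 0.0087]
tcp_rot: [180.0, 0.0, -166.9]
wrist_force: [-1.5, -0.9, 5.3]
grip_width: 0.486
grip_force: 20.7
```

>>> play_rows(plan=[[0,0,0,0,0,-0.2,1],[0,0,0,0,0,-0.5,1],[0,0,0,0,0,-0.5,1],[0,0,0,0,0,-0.5,1],[0,0,0,0,0,0,1]])

```text
clock: 27.85
eef_pos: [0.474, 0.3103, 0.1129]
tcp_rot: [179.9, 0.2, -166.9]
wrist_force: [0.5, 0.7, -0.5]
grip_width: 0.485
grip_force: 20.6
```

```bash
python3 go.py 539 12.7 60 183.6
```

```text
now [474.  310.3 112.9] [ 179.94    0.23 -166.92] t 27.9 w 0.485
turn [0.01  0.027 1.184] shift [-0.77  -5.018  0.882]
```

>>> play_rows(plan=[[0,0,0.59,0,0,0,1],[0,0,0.59,0,0,0,1],[0,0,0,-0.11,-0.6,0,1],[0,0,0,-0.11,-0.7,0,1],[0,0,0,-0.11,-0.7,0,1],[0,0,0,-0.11,-0.7,0,1],[0,0,0,-0.11,-0.7,0,1],[0,0,0,-0.11,-0.7,0,1]])

```text
clock: 28.85
eef_pos: [0.5278, 0.0654, 0.1099]
tcp_rot: [180.0, -0.0, -176.4]
wrist_force: [0.3, -0.5, -1.1]
grip_width: 0.485
grip_force: 20.6
```

>>> play_rows(plan=[[0,0,0,-0.11,-0.6,0.2,1],[0,0,0,0,-0.31,0.3,1],[0,0,0,0,0,0.2,1],[0,0,0,0,0,0,1],[0,0,0,0,0,0,1]])

```text
clock: 29.48
eef_pos: [0.5381, 0.0135, 0.0687]
tcp_rot: [180.0, 0.0, -176.3]
wrist_force: [-0.1, -0.1, -0.2]
grip_width: 0.484
grip_force: 20.6
```

```bash
python3 - <<'E'
from wc import *
c,P=wrist();cv2.imwrite("pics/w4.png",c["frame"][:,:,::-1])
H=hsv(c);h,s,v=[H[...,i].astype(int) for i in range(3)];Z=P[...,2]
for k,m in {"held":(abs(P[...,1]-.0127)<.03)&(abs(P[...,0]-.539)<.06)&(Z>.065)&(Z<.11)&(h<35)&(v>120)}.items():
    for b in blobs(m,P,80):print(k,len(b),*rect(b[:,:2]),b.mean(0).round(4))
E
python3 go.py 539 12.7 24 183.6
```

```text
held 18716 [536.7  14.7] [96.5 44. ] 3.6 [0.5322 0.0137 0.0858]
now [538.3  13.4  68.8] [ 1.7999e+02  4.0000e-02 -1.7631e+02] t 29.5 w 0.488
turn [0.001 0.005 0.012] shift [-0.011 -0.012  0.747]
```

View pics/w4.png

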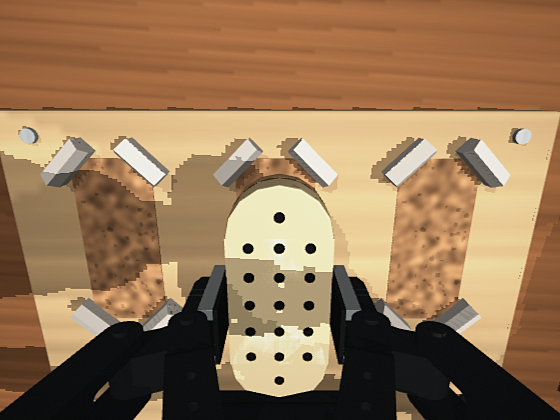

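The wrist view shows the pale block held squarely over the middle nest: block centre about (279,300), with the corner walls symmetric to its sides. Lower it.

>>> play_rows(plan=[[0,0,0,-0.01,-0.01,0.2,1],[0,0,0,0,0,0.2,1],[0,0,0,0,0,0.1,1],[0,0,0,0,0,0.1,1],[0,0,0,0,0,0.1,1],[0,0,0,0,0,0.04,1],[0,0,0,0,0,0,1]])

```text
clock: 30.4
eef_pos: [0.5388, 0.0121, 0.0239]
tcp_rot: [180.0, 0.0, -176.4]
wrist_force: [0.4, -0.3, -0.3]
grip_width: 0.485
grip_force: 20.6
```

```bash
python3 go.py 539 12.7 24 183.6;python3 -c "
from workcell import env;print(env.state()['wrist_force'],env.state()['grip_force'])"
```

```text
now [538.8  12.1  23.9] [ 1.7999e+02  1.0000e-02 -1.7637e+02] t 30.4 w 0.485
turn [0.001 0.001 0.004] shift [-0.005  0.009 -0.001]
[ 0.42876025 -0.33254766 -0.29980284] 20.63854694366455
```

>>> play_rows(plan=[[0,0,0,0,0,0.02,1],[0,0,0,0,0,0,1],[0,0,0,0,0,0,0.2],[0,0,0,0,0,0,0.2],[0,0,0,0,0,0,0.2],[0,0,0,0,0,0,0.2]])

```text
clock: 31.15
eef_pos: [0.5387, 0.0121, 0.0226]
tcp_rot: [180.0, -0.0, -176.4]
wrist_force: [-0.3, 0.2, 0.1]
grip_width: 0.803
grip_force: 0.0
```

>>> play_rows(plan=[[0,0,0,0,0,-0.5,0.2],[0,0,0,0,0,-0.7,0.2],[0,0,0,0,0,-0.7,0.2],[0,0,0,0.2,0.2,-0.7,0.2],[0,0,0,0.2,0.6,-0.7,0.2],[0,0,0,0.2,0.8,-0.4,0.2],[0,0,0,0.2,0.8,0,0.2],[0,0,0,0.2,0.6,0,0]])

```text
clock: 32.15
eef_pos: [0.4668, 0.1896, 0.245]
tcp_rot: [180.0, 0.0, -176.3]
wrist_force: [-0.1, -0.5, 0.5]
grip_width: 0.981
grip_force: 0.0
```

>>> play_rows(plan=[[0,0,0,0,0,0,0],[0,0,0,0,0,0,0],[0,0,0,0,0,0,0]])

```text
clock: 32.52
eef_pos: [0.4678, 0.1872, 0.2446]
tcp_rot: [180.0, -0.0, -176.4]
wrist_force: [-0.2, 0.3, 0.0]
grip_width: 0.999
grip_force: 0.0
```

```bash
python3 look.py pics/w5.png;python3 go.py 595 315 9 175.5
```

```text
pale 1813 [593.7 311.7] [98.8 42.7] -12.4 [0.5883 0.3096 0.0257]
pale 97 [735.2 283.3] [25.5  9.5] 89.6 [0.734  0.2843 0.0256]
palenest 3004 [538.5  12.4] [99.7 43.6] 4.1 [0.5352 0.013  0.0407]
palenest 101 [745.5 111.8] [23.6  6. ] -89.0 [0.7454 0.1105 0.0404]
white 227 [483.8 119.3] [27.4 10. ] 44.1 [0.4825 0.1194 0.0302]
white 230 [494.3 -60.1] [25.5  7.8] 48.3 [ 0.4939 -0.0602  0.0306]
white 139 [490.8 -11.5] [26.3  6.7] -41.4 [ 0.4908 -0.0115  0.0311]
white 231 [489.   29.4] [25.2  8.5] 48.1 [0.4885 0.0299 0.0305]
white 235 [486.5  79.1] [26.1  9.9] -42.2 [0.4863 0.0793 0.0306]
white 240 [594.1 -93.7] [25.9  9.9] 48.1 [ 0.5931 -0.0925  0.0299]
white 196 [594.5 -57.1] [33.5  9.9] -41.8 [ 0.5922 -0.0543  0.0303]
white 168 [587.   35.1] [26.9  9.3] -39.2 [0.5857 0.0364 0.0307]
white 231 [583.1  85.4] [26.1 10.2] 47.3 [0.582  0.0862 0.0298]
white 204 [582.1 125.2] [27.  12.7] -40.3 [0.5802 0.1244 0.0304]
white 100 [587.8  -3.2] [24.8 13.6] 44.9 [ 0.5891 -0.0045  0.0317]
plate 33247 [574.2  13.9] [300.1 220.4] -86.4 [0.5617 0.0245 0.0189]
plate 161 [746.9 116. ] [34.2  9.7] -88.2 [0.7469 0.1162 0.0175]
now [467.7 187.2 244.6] [ 1.7999e+02 -1.0000e-02 -1.7644e+02] t 32.6 w 1.0
turn [ 1.000e-03 -2.000e-03  1.008e+00] shift [-1.947  2.29   3.927]
```

View pics/w5.png

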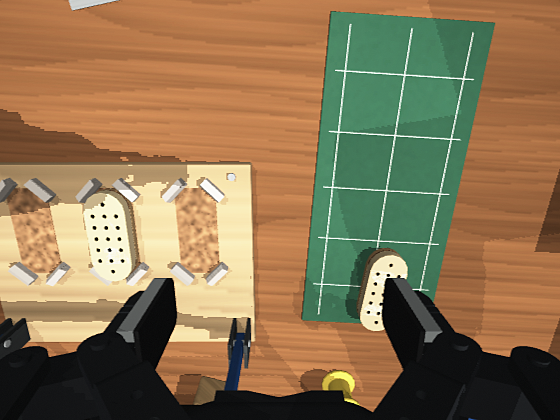

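Wrist view: the first pale block sits flat in nest 1 at (110,235), top at 40.7 mm. The second block, at (383,292), is partly hidden by a finger and may have moved, so I'll go above it and look again.

>>> play_rows(plan=[[0,0,0,-0.15,0.4,0,0],[0,0,0,-0.2,0.5,0,0],[0,0,0,-0.2,0.5,0,0],[0,0,0,-0.2,0.4,0,0],[0,0,0,-0.2,0.2,0,0],[0,0,0,0,0,0,0],[0,0,0,0,0,0,0],[0,0,0,0,0,0,0]])

```text
clock: 33.58
eef_pos: [0.5165, 0.3106, 0.245]
tcp_rot: [180.0, 0.0, -176.4]
wrist_force: [-0.1, -0.1, -0.2]
grip_width: 1.0
grip_force: 0.0
```

```bash
python3 look.py pics/w6.png | grep pale;python3 go.py 594 312 9 170
```

```text
pale 2837 [594.6 315.4] [99.5 42. ] -4.3 [0.5923 0.3154 0.0259]
pale 895 [640.4 582.7] [147.   45.6] -18.9 [0.6332 0.5838 0.0265]
pale 297 [664.8 626.5] [89.1  2.8] 16.6 [0.6667 0.627  0.0269]
pale 138 [737.3 285.1] [27.5 12.6] 80.1 [0.7349 0.2842 0.0264]
pale 179 [814. 217.] [35.1  5.3] 77.2 [0.8128 0.2149 0.0271]
palenest 363 [555.5  32.9] [64.5  9.7] -8.3 [0.5591 0.0326 0.0396]
now [516.6 310.7 245. ] [ 1.7998e+02  1.0000e-02 -1.7640e+02] t 33.6 w 0.998
turn [2.0e-03 1.0e-03 1.7e+00] shift [-1.267  0.245  3.934]
```

>>> play_rows(plan=[[0,0,0.5,0,0,0,0.2],[0,0,0.49,0,0,0,0.2],[0,0,0,-0.43,0.06,0.2,0.2],[0,0,0,-0.43,0.06,0.5,0.2],[0,0,0,-0.43,0.06,0.6,0.2],[0,0,0,0,0,0.6,0.2],[0,0,0,0,0,0.6,0.2],[0,0,0,0,0,0,0.2]])

```text
clock: 34.62
eef_pos: [0.5932, 0.3155, 0.0929]
tcp_rot: [-179.9, -0.2, 175.7]
wrist_force: [-0.2, 0.8, 0.8]
grip_width: 0.799
grip_force: 0.0
```

```bash
python3 go.py 594.6 315.4 9 175.7
```

```text
now [593.2 315.5  92.9] [-179.91   -0.22  175.7 ] t 34.6 w 0.799
turn [-0.012 -0.028 -0.   ] shift [-2.300e-02  1.000e-03  1.398e+00]
```

>>> play_rows(plan=[[0,0,0,-0.01,0,0.5,0.2],[0,0,0,0,0,0.4,0.2],[0,0,0,0,0,0.3,0.2],[0,0,0,0,0,0.2,0.2],[0,0,0,0,0,0,0.2]])

```text
clock: 35.25
eef_pos: [0.5954, 0.3163, 0.0113]
tcp_rot: [180.0, 0.0, 175.7]
wrist_force: [-0.2, 0.2, 0.6]
grip_width: 0.802
grip_force: 0.0
```

>>> play_rows(plan=[[0,0,0,0,0,0,0.4],[0,0,0,0,0,0,0.45],[0,0,0,0,0,0,0.5],[0,0,0,0,0,0,0.55],[0,0,0,0,0,0,0.6],[0,0,0,0,0,0,0.7],[0,0,0,0,0,0,1],[0,0,0,0,0,0,1]], newtons=20)

```text
clock: 36.25
eef_pos: [0.5955, 0.3163, 0.0113]
tcp_rot: [180.0, 0.0, 175.7]
wrist_force: [-0.6, -1.0, 4.9]
grip_width: 0.482
grip_force: 20.6
```

>>> play_rows(plan=[[0,0,0,0,0,-0.2,1],[0,0,0,0,0,-0.5,1],[0,0,0,0,0,-0.5,1],[0,0,0,0,0,-0.5,1],[0,0,0,0,0,0,1]])

```text
clock: 36.88
eef_pos: [0.5964, 0.3168, 0.1157]
tcp_rot: [179.9, 0.2, 175.7]
wrist_force: [-0.2, -0.3, -0.3]
grip_width: 0.487
grip_force: 20.7
```

```bash
python3 go.py 533.3 102.5 60 183.6
```

```text
now [596.4 316.8 115.7] [179.88   0.22 175.72] t 36.9 w 0.487
turn [ 0.013  0.029 -0.985] shift [ 1.275 -3.498  0.928]
```

>>> play_rows(plan=[[0,0,-0.49,0,0,0,1],[0,0,-0.49,0,0,0,1],[0,0,0,0.3,-0.2,0,1],[0,0,0,0.3,-0.6,0,1],[0,0,0,0.3,-0.6,0,1],[0,0,0,0.2,-0.6,0,1],[0,0,0,0.16,-0.6,0,1],[0,0,0,0,-0.6,0.3,1]])

```text
clock: 37.88
eef_pos: [0.5315, 0.119, 0.0951]
tcp_rot: [180.0, 0.1, -176.4]
wrist_force: [1.1, 0.3, -0.5]
grip_width: 0.486
grip_force: 20.7
```

>>> play_rows(plan=[[0,0,0,0,-0.3,0.4,1],[0,0,0,0,0,0,1],[0,0,0,0,0,0,1]])

```text
clock: 38.25
eef_pos: [0.5329, 0.1025, 0.0711]
tcp_rot: [180.0, 0.0, -176.4]
wrist_force: [0.3, 0.4, -0.4]
grip_width: 0.487
grip_force: 20.7
```

```bash
python3 go.py 534.2 102.5 26.5 183.6; python3 - <<'E'
from wc import *
c,P=wrist()
H=hsv(c);h,s,v=[H[...,i].astype(int) for i in range(3)];Z=P[...,2]
for b in blobs((abs(P[...,1]-.1025)<.03)&(abs(P[...,0]-.533)<.06)&(Z>.065)&(Z<.11)&(h<35)&(v>120),P,80):print(len(b),*rect(b[:,:2]),b.mean(0).round(4),b[:,0].min())
E
```

```text
now [532.9 102.5  71.1] [ 1.7998e+02  1.0000e-02 -1.7644e+02] t 38.2 w 0.487
turn [ 0.003  0.001 -0.005] shift [-0.021 -0.001  0.743]
18219 [532.8 103.7] [100.1  43.7] 3.5 [0.5274 0.1028 0.0857] 0.4827567734722583
```

>>> play_rows(plan=[[0,0,0,-0.01,0,0.2,1],[0,0,0,0,0,0.2,1],[0,0,0,0,0,0.1,1],[0,0,0,0,0,0.1,1],[0,0,0,0,0,0.1,1],[0,0,0,0,0,0.05,1],[0,0,0,0,0,0.01,1],[0,0,0,0,0,0,1]])

```text
clock: 39.3
eef_pos: [0.5335, 0.102, 0.0258]
tcp_rot: [180.0, 0.0, -176.4]
wrist_force: [-4.2, -0.7, 13.6]
grip_width: 0.483
grip_force: 22.5
```

>>> play_rows(plan=[[0,0,0,0,0,0,0.2],[0,0,0,0,0,0,0.2],[0,0,0,0,0,0,0.2],[0,0,0,0,0,0,0.2],[0,0,0,0,0,-0.4,0.2],[0,0,0,0.2,0,-0.7,0.2],[0,0,0,0.2,0,-0.7,0.2],[0,0,0,0.2,0,-0.7,0.2]])

```text
clock: 40.3
eef_pos: [0.497, 0.0997, 0.1764]
tcp_rot: [180.0, -0.0, -176.4]
wrist_force: [-0.1, -0.4, -0.0]
grip_width: 0.798
grip_force: 0.0
```

>>> play_rows(plan=[[0,0,0,0.2,-0.4,-0.7,0],[0,0,0,0.2,-0.4,-0.7,0],[0,0,0,0.2,-0.5,0,0],[0,0,0,0,-0.3,0,0],[0,0,0,0,0,0,0],[0,0,0,0,0,0,0]])

```text
clock: 41.05
eef_pos: [0.4675, 0.0022, 0.259]
tcp_rot: [180.0, -0.0, -176.4]
wrist_force: [0.3, 0.1, 0.3]
grip_width: 0.995
grip_force: 0.0
```

```bash
python3 look.py pics/w7.png | grep -E "palen|plate"; python3 - <<'E'
from h import *
c=cams.capture("scene");cv2.imwrite("pics/scene2.png",c["frame"][:,:,::-1])
P=cloud(c);v=c["frame"].max(2)
for b in blobs((v<60)&(P[...,2]>.15)&(P[...,2]<.35)&(P[...,0]>.55)&(P[...,0]<.75)&(abs(P[...,1])<.15),P,40):print("h",len(b),b.mean(0),rect(b[:,:2]))
P,c=None,None
E
python3 go.py 470 10 330 93.6
```

```text
palenest 2691 [538.9  12.3] [100.2  42.1] 3.4 [0.5354 0.0118 0.0409]
palenest 2680 [532.5 102.2] [99.4 42.5] 3.6 [0.5307 0.1015 0.0408]
palenest 115 [747.7 121.3] [39.3  3.2] 78.2 [0.7469 0.1169 0.0402]
plate 143 [ 308.8 -115.3] [40.6  2.1] -72.5 [ 0.3097 -0.1167  0.0176]
plate 104 [ 464.9 -298.9] [35.3  5.2] -8.1 [ 0.4667 -0.2983  0.0154]
plate 31573 [574.2  13.9] [300.1 220.6] -86.3 [0.5665 0.0024 0.0189]
plate 533 [ 556.7 -295. ] [93.2 13.5] 8.2 [ 0.5522 -0.2932  0.0175]
plate 353 [ 764.3 -113.9] [51.1 32.5] 26.7 [ 0.7656 -0.116   0.0147]
plate 217 [749.7 118.8] [47.5 17.4] -81.9 [0.7487 0.1187 0.0173]
h 476 [0.65145922 0.01784128 0.29086625] (array([650.1,  19.8]), array([192.7,  13.2]), -86.4)
now [467.5   2.4 259. ] [ 1.7998e+02 -1.0000e-02 -1.7640e+02] t 41.1 w 1.003
turn [ 1.000e-03 -4.000e-03  1.125e+01] shift [ 0.124  0.049 -1.184]
```

View pics/w7.png

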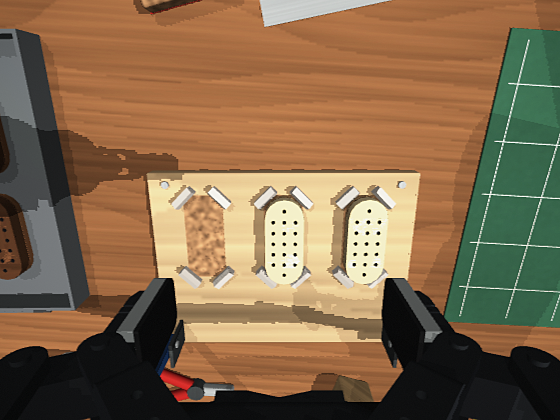

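View pics/scene2.png

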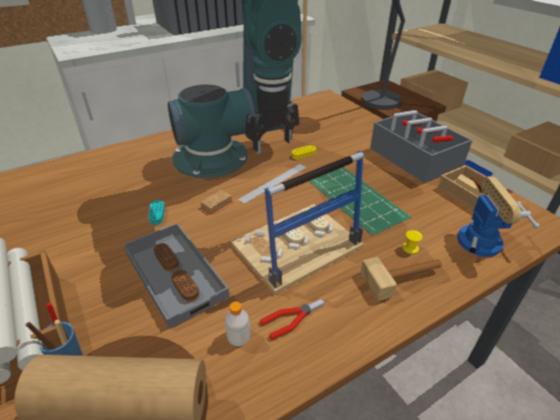

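Both pale blocks are seated flat in nests 1 and 2 (tops at 41 mm, wrist view (285,240) and (367,240)). Both dark blocks lie in the tray (scene view (167,257) and (185,285)) and the handle is at the top (315,172). Time to close the frame.

>>> play_rows(plan=[[0,0,0.94,0,0,-0.2,0],[0,0,0.94,0,0,-0.2,0],[0,0,0.94,0,0,-0.2,0],[0,0,0.94,0,0,-0.2,0],[0,0,0.94,0,0,-0.2,0],[0,0,0.94,0,0,-0.2,0],[0,0,0.94,0,0,-0.1,0]])

```text
clock: 42.02
eef_pos: [0.4677, 0.0023, 0.3376]
tcp_rot: [180.0, 0.0, 130.7]
wrist_force: [0.4, -0.9, -0.6]
grip_width: 1.0
grip_force: 0.0
```

>>> play_rows(plan=[[0,0,0.94,0,0,0,0],[0,0,0.94,0,0,0,0],[0,0,0.94,0,0,0,0],[0,0,0.94,0,0,0,0],[0,0,0.91,0,0,0,0],[0,0,0,0,0,0,0]])

```text
clock: 42.78
eef_pos: [0.4676, 0.0022, 0.337]
tcp_rot: [-180.0, -0.0, 93.6]
wrist_force: [-0.4, -0.2, -0.3]
grip_width: 1.003
grip_force: 0.0
```

```bash
python3 go.py 641.5 19.3 336 93.6
```

```text
now [467.6   2.2 337. ] [-1.7999e+02 -2.0000e-02  9.3650e+01] t 42.8 w 1.003
turn [-0.001 -0.002  0.006] shift [0.102 2.911 0.017]
```

>>> play_rows(plan=[[0,0,0,0.02,0.5,0,0],[0,0,0,0.02,0.6,0,0],[0,0,0,0.02,0.6,0,0],[0,0,0,0.02,0.6,0,0],[0,0,0,0.02,0.6,0,0],[0,0,0,0,0,0,0],[0,0,0,0,0,0.3,0]])

```text
clock: 43.65
eef_pos: [0.6413, 0.0188, 0.3193]
tcp_rot: [179.9, 0.0, 93.7]
wrist_force: [0.3, 0.6, 0.5]
grip_width: 1.001
grip_force: 0.0
```

>>> play_rows(plan=[[0,0,0,0,0,0.4,0],[0,0,0,0,0,0.3,0],[0,0,0,0,0,0.1,0],[0,0,0,0,0,0,0]])

```text
clock: 44.15
eef_pos: [0.6405, 0.0186, 0.2715]
tcp_rot: [180.0, -0.0, 93.6]
wrist_force: [-0.5, 0.2, -0.4]
grip_width: 1.002
grip_force: 0.0
```

>>> play_rows(plan=[[0,0,0,0,0,0,1],[0,0,0,0,0,0,1],[0,0,0,0,0,0,1],[0,0,0,0,0,0,1],[0,0,0,0,0,0,1],[0,0,0,0,0,0,1],[0,0,0,0,0,0,1],[0,0,0,0,0,0,1]], newtons=40)

```text
clock: 45.15
eef_pos: [0.6411, 0.0185, 0.2714]
tcp_rot: [180.0, -0.0, 93.6]
wrist_force: [1.0, 0.5, 5.2]
grip_width: 0.22
grip_force: 39.3
```

```bash
python3 go.py 641.5 19.3 269 93.6
```

```text
now [641.1  18.5 271.4] [179.95  -0.    93.55] t 45.1 w 0.22
turn [ 0.006 -0.001 -0.006] shift [0.014 0.008 0.041]
```

>>> play_rows(plan=[[0,0,0,0,-0.35,0.05,1],[0,0,0,0,-0.35,0.08,1],[0,0,0,0,-0.34,0.11,1],[0,0,0,0,-0.33,0.14,1],[0,0,0,0,-0.31,0.17,1],[0,0,0,0,-0.3,0.2,1],[0,0,0,0,-0.28,0.22,1],[0,0,0,0,-0.26,0.25,1]])

```text
clock: 46.15
eef_pos: [0.49, 0.009, 0.1979]
tcp_rot: [179.9, 0.0, 93.6]
wrist_force: [2.7, -1.3, 1.5]
grip_width: 0.22
grip_force: 41.1
```

>>> play_rows(plan=[[0,0,0,0,-0.23,0.27,1],[0,0,0,0,-0.21,0.29,1],[0,0,0,0,-0.18,0.31,1],[0,0,0,0,-0.15,0.32,1],[0,0,0,0,-0.12,0.33,1],[0,0,0,0,-0.09,0.34,1],[0,0,0,0,-0.06,0.3,1],[0,0,0,0,0,0,1]])

```text
clock: 47.15
eef_pos: [0.4283, 0.0052, 0.0677]
tcp_rot: [179.9, -0.0, 93.5]
wrist_force: [7.4, -0.5, -4.9]
grip_width: 0.216
grip_force: 41.5
```

>>> play_rows(plan=[[0,0,0,0,-0.02,0.15,1],[0,0,0,0,-0.01,0.1,1],[0,0,0,0,0,0.07,1],[0,0,0,0,0,0,1],[0,0,0,0,0,0,1]])

```text
clock: 47.78
eef_pos: [0.4264, 0.0051, 0.0488]
tcp_rot: [179.9, -0.0, 93.6]
wrist_force: [7.7, -0.2, -4.7]
grip_width: 0.218
grip_force: 40.8
```

```bash
python3 go.py 426.3 5.6 44.5 93.6;python3 -c "
from workcell import env;print(env.state()['wrist_force'],env.state()['grip_force'])"
```

```text
now [426.4   5.1  48.8] [179.95  -0.    93.55] t 47.8 w 0.218
turn [ 0.006 -0.    -0.006] shift [ 0.009 -0.002  0.072]
[ 7.72090064 -0.22737232 -4.67934726] 40.83433449268341
```

>>> play_rows(plan=[[0,0,0,0,0,0.03,1],[0,0,0,0,0,0.03,1],[0,0,0,0,0,0,1]])

```text
clock: 48.15
eef_pos: [0.4263, 0.0051, 0.0454]
tcp_rot: [180.0, -0.0, 93.5]
wrist_force: [6.7, -0.7, -2.4]
grip_width: 0.216
grip_force: 41.2
```

>>> play_rows(plan=[[0,0,0,0,0,0.02,1],[0,0,0,0,0,0,1]])

```text
clock: 48.4
eef_pos: [0.4263, 0.0051, 0.0443]
tcp_rot: [180.0, 0.0, 93.6]
wrist_force: [4.8, -0.9, -0.4]
grip_width: 0.218
grip_force: 41.4
```

>>> play_rows(plan=[[0,0,0,0,0,0.02,1],[0,0,0,0,0,0,1]])

```text
clock: 48.65
eef_pos: [0.4262, 0.0051, 0.0434]
tcp_rot: [179.9, 0.0, 93.6]
wrist_force: [4.0, 0.1, 8.3]
grip_width: 0.22
grip_force: 42.6
```

>>> play_rows(plan=[[0,0,0,0,0,0.015,1],[0,0,0,0,0,0,1]])

```text
clock: 48.9
eef_pos: [0.4263, 0.0051, 0.0431]
tcp_rot: [179.9, 0.0, 93.6]
wrist_force: [-1.7, 1.6, 29.8]
grip_width: 0.217
grip_force: 44.6
```

>>> play_rows(plan=[[0,0,0,0,0,0.01,1],[0,0,0,0,0,0,1],[0,0,0,0,0,0,1]])

```text
clock: 49.28
eef_pos: [0.4263, 0.005, 0.043]
tcp_rot: [179.9, 0.0, 93.6]
wrist_force: [-5.8, 0.1, 43.8]
grip_width: 0.216
grip_force: 46.0
```

>>> play_rows(plan=[[0,0,0,0,0,-0.025,1],[0,0,0,0,0,0,0],[0,0,0,0,0,0,0],[0,0,0,0,0,0,0],[0,0,0,0,0,0,0],[0,0,0,0,0,0,0],[0,0,0,0,0,0,0]])

```text
clock: 50.15
eef_pos: [0.4258, 0.0052, 0.0431]
tcp_rot: [-180.0, -0.0, 93.6]
wrist_force: [0.1, -0.3, 0.0]
grip_width: 1.003
grip_force: 0.0
```

>>> play_rows(plan=[[0,0,0,0,0,-0.3,0],[0,0,0,0,0,-0.6,0],[0,0,0,0,0,-0.7,0],[0,0,0,0,0,-0.7,0],[0,0,0,0,0,-0.6,0],[0,0,0,0,0,0,0],[0,0,0,0,0,0,0]])

```text
clock: 51.02
eef_pos: [0.4256, 0.0052, 0.2164]
tcp_rot: [-180.0, -0.0, 93.6]
wrist_force: [-0.4, -0.7, -0.8]
grip_width: 1.0
grip_force: 0.0
```

```bash
python3 - <<'E'
from wc import *
c,P=wrist();H=hsv(c)
for b in blobs((H[...,2]<60)&(P[...,2]>.055)&(P[...,2]<.085)&(P[...,0]<.46),P,200):print(len(b),*rect(b[:,:2]),b.mean(0),np.percentile(b[:,2],95))
for n in ("scene","side"):
    c=cams.capture(n);np.savez(n+".npz",**c);cv2.imwrite(f"pics/{n}3.png",c["frame"][:,:,::-1])
E
python3 m.py | grep -E "handle|blue"
```

```text
5089 [424.5   5.2] [199.   19.2] -86.4 [0.4239081  0.01536368 0.06816257] 0.07064906642012489
scene handle 219 [434.1   6.8] [190.6  12.8] -86.3 z [0.06  0.064 0.067] mean [0.434 0.001 0.064]
scene blue 1096 [557.8  14.3] [283.9 246.8] -86.5 z [0.053 0.06  0.063] mean [0.557 0.01  0.059]
scene blue 813 [844.8 458.3] [95.6 59.9] 29.0 z [0.04  0.068 0.099] mean [0.844 0.45  0.069]
side handle 292 [427.2   4.9] [202.9  16.6] -86.7 z [0.061 0.065 0.067] mean [0.427 0.012 0.065]
side blue 1468 [537.8  13.9] [285.  227.1] -85.7 z [0.053 0.059 0.062] mean [0.538 0.041 0.058]
side blue 1762 [818.5 489.2] [96.6 48.9] 53.1 z [0.038 0.06  0.098] mean [0.814 0.497 0.064]
side blue 47 [868.5 506.4] [23.8  8.6] -28.4 z [0.096 0.099 0.108] mean [0.869 0.504 0.101]
```

View pics/side3.png

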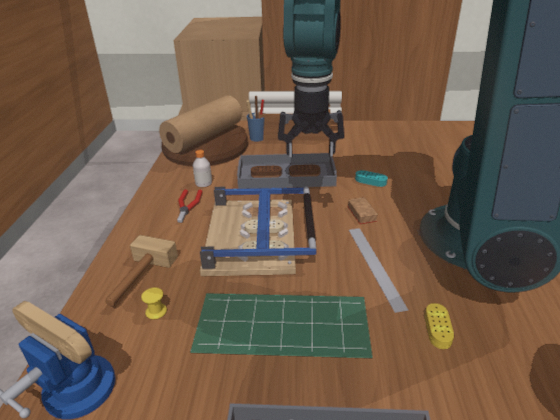

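```bash
python3 -c "
from workcell import env;print(env.sign_off())"
```

```text
the job is handed in; nothing more can be done
None
```

The job is handed in at about 51 s: both dark blocks lie flat in the tray, both pale blocks are seated in nests 1 and 2, the blue frame is closed with its bar on them, and nothing else on the bench was touched.

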